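# Roll the sample clamp's knurled wheel until the gap closes to the gauge

### The arm

A 6-joint arm with a two-finger parallel gripper is mounted at the origin on the work surface. World frame = base frame: x ahead of the robot, y to its left, z up, the work surface at z = 0. Lengths are in m, angles in degrees, forces in N, time in s.
With the tool pointing down it reaches from about 0.375 to 0.75 m from the base axis. Payload 9 kg.
Tool frame: the origin (TCP) lies where the fingers leave the gripper's body, on its centre line; the fingertips stand 73 mm ahead of it and the grasp point (between the pads) lies 54 mm ahead of it (robot.tip_reach is the distance from the TCP to the fingertips, in m); z points along the fingers, y is the direction in which the jaws open and shut (so a half turn about z gives the same grasp; the last joint's range is limited). The gripper opens to 85 mm and grips with 20 to 120 N. Pads are 22 mm wide; open, the fingers measure 114 mm over their backs; the gripper's body (76 mm by 85 mm) begins 54 mm behind the grasp point. The pads swing forward as they close: fully open they stand 13 mm farther back than shut.
Start: joints at [55.881, 5.964, 5.575, 89.605, 0, 77.527], TCP at [0.221, 0.558, 0.304] pointing down, gripper open.
Joint ranges: [-171.21, 171.21], [-48.23, 106.86], [-62.78, 66.21], [-105.2, 120.99], [-86.42, 89.51], [-180, 180]. Speed limits (degrees/s): [127.2, 127.2, 147.25, 180, 180, 180].

### API

Orientations are given as [roll, pitch, yaw] about the fixed x, y, z axes, in that order (R = Rz(yaw) Ry(pitch) Rx(roll)).
In Python, from plant import robot gives the robot as it stands. Calls block until the motion is done:
- robot.move_pose(position, orientation): joint-space move of the TCP to a pose.
- robot.line_to(position, vel=0.15, rotation=None, guard=None): straight line of the TCP; rotation=None keeps the orientation; vel is the mean speed in m/s. With guard (N) it stops when the force on the tool has changed by that much, and returns True; else False.
- robot.goto_joints(angles): joint-space move.
- robot.set_gripper(opening): finger opening in m; the grip force is fixed at half the most; returns when the fingers have stopped.
- robot.pause(seconds).
- robot.ik(position, orientation): joint angles nearest the present ones, or None.
- robot.observe(): the state.
- robot.grab_frame(name): name is "side" or "top" or "wrist"; returns the picture (480x640x3 uint8, blue, green, red); there is no depth.
- robot.get_calibration(name): a dict with "vertical_fov" (degrees; the focal length in pixels is half the picture's height over the tangent of half this angle, whatever the lens; pixels are square), "cx", "cy" (the principal point, pixels), "rvec" (rotation vector, rad) and "tvec" (3), from world to camera coordinates, as OpenCV has them. Camera axes: x right, y down, z forward; pixel columns grow to the right and rows downward; lengths in m; the calibration is good to about 2 mm. A picture is of the moment at which its call begins: read the wrist's pose just before it. get_calibration takes no time and is no camera call; for the wrist camera it gives the pose at the moment of the call.
A pose or a line that the arm cannot do raises robot.IKError and nothing moves.
- robot.job_done(): hands the job in, once; it reports no verdict.
The state is a dict: "time": time; "q": joint angles; "qvel": joint speeds; "joint_torque": joint torques, N m; "tool_pos": TCP position; "tcp_rot": TCP orientation; "ft_force": force on the tool from outside, world axes, zero at the start; "torque": the same for the moment, N m; "gripper_width": finger opening in m.
Only numpy, scipy, OpenCV 4.12 (cv2) and the standard library are available. Lean on these libraries where they do the work, as an engineer would, in place of code of your own. Each camera call takes 0.05 s, during which the arm holds its last target.

### The job

Lay closed fingers lightly on top of the sample clamp's knurled wheel and roll it, stroke by stroke, until the sliding jaw has closed the gap to the gauge, its pointer in line with the blade of the gauge rider on the side rail; then take the fingers away. Move the jaw only by rolling the wheel: do not touch the jaw itself, and press gently, as the clamp floats on springs. Do not pick up, push or knock over any of the loose things around it.

Things in the scene. Friction and masses are not known exactly. Their poses are not given: they have to be found in the camera images.
- stage: the sample clamp's base, fixed to the table, 260 x 110 x 12 mm; origin at the centre of its underside; x runs from the wheel to the fixed jaw (the closing direction), z up. On it a sprung deck carries the wheel (axle along y, at x = -60 mm) between cheeks 78 mm high, the sliding jaw, and the fixed jaw (74 mm high, inner face at x = 105 mm). A fixed scale rail 40 mm tall runs along y = 80 mm
- wheel: the knurled adjuster wheel, 64 mm diameter, 24 mm wide, upright, the tallest part of the clamp; origin at its centre on the axle, y along the axle (the frame turns with the wheel). Rolling its top towards the fixed jaw (stage +x) closes the sliding jaw by 12 mm per radian, 0.38 mm per mm of rim travel; rolling back opens it. It stays where it is left and turns under about 1 N at the rim
- wheel_top (a point): the topmost point of the wheel's rim, in the middle of its width, 101 mm above the table when not pressed. The clamp's deck is sprung: wheel and jaw sink straight down when pressed, from about 1 N on by 1 N per mm, with a hard stop at 8 mm; 4 to 5 mm down grips well enough for rolling. A finger may be moved level, from 15 mm before the top to 15 mm past it, in one stroke
- jaw: the sliding steel jaw, 80 mm wide, 22 mm thick, top 73 mm above the table, slides along stage x; origin under its front face at table level, x towards the fixed jaw. It must not be touched
- jaw_pointer (a point): top of the tip of the thin pointer plate (3 mm thick) that sticks out 23 mm from the sliding jaw's front edge on its +y side, 74 mm above the table; it moves with the jaw
- gauge: the gauge rider: small dark saddle block (16 x 18 x 14 mm) with a thin steel blade, fixed on the side rail at some place along it; origin under the saddle, axes parallel to the stage's
- gauge_blade (a point): top of the tip of the rider's upright blade (3 mm thick), next to the pointer's path; x along the jaw's travel (stage x). The jaw is set when pointer and blade are at the same place along this x. At the start the pointer is 20 to 55 mm short of it
- screwdriver: loose screwdriver lying on the table, black handle, 160 mm long, along its x axis; origin under its middle, bystander
- jar: loose glass jar with black cap, 48 mm across, 55 mm tall, origin at the centre of its underside, z up; bystander
- dish: loose shallow white ceramic dish, 80 mm across, 16 mm tall, origin at the centre of its underside, z up; bystander
- post: loose upright steel post, 18 mm thick with a 24 mm head, about 60 to 80 mm tall, origin at the centre of its underside, z up; bystander
- collar: loose aluminium ring, 40 mm outside, 26 mm hole, 18 mm tall, origin at the centre of its underside; bystander
- block: loose aluminium block 30 x 30 x 40 mm tall, origin at the centre of its underside; bystander

How it is judged:
By the outcome, as a careful person would: the job done as asked, in the order asked, and still so for the second after the job is handed in, with the robot touching nothing.
It also fails if it takes over 54 s, if anything falls off the work surface, if the arm or the gripper's body presses on something with over 40 N, if the wrist force passes 120 N, or if a joint passes its speed limit or range.

## Working session

There is one attempt and no reset: what is moved stays moved. The work goes in short steps, each a Python script; the robot and the scene stay as the last script left them, time stands still between calls to the robot, and variables do not carry over. Pictures are saved under pics/ and viewed, and the job is handed in when it is done.

```bash
ls; mkdir -p pics; python3 - <<'E'
from plant import robot
import cv2
s=robot.observe(); print(s["time"],s["tool_pos"],s["tcp_rot"],s["ft_force"],robot.tip_reach)
for n in ("side","top","wrist"):
    c=robot.get_calibration(n); print(n,c)
    cv2.imwrite(f"pics/{n}0.png",robot.grab_frame(n))
E
```

```text
pics
0.0 [0.221187   0.55749398 0.30312544] [-1.79926446e+02 -1.72822880e-02  1.58351973e+02] [-1.49693901 -0.227094   -0.29058312] 0.0726
side {'vertical_fov': 52.89679521259987, 'cx': 325.20836546954496, 'cy': 242.05044941588577, 'rvec': array([ 2.27437499, -0.81358844,  0.309211  ]), 'tvec': array([-0.41993941,  0.35944442,  0.58792272])}
top {'vertical_fov': 50.61793694625868, 'cx': 319.3800208294881, 'cy': 238.18250158407304, 'rvec': array([ 2.16974682, -2.16790578,  0.16559537]), 'tvec': array([0.06843393, 0.59476307, 0.72487093])}
wrist {'vertical_fov': 70.35150536023056, 'cx': 323.89677945687095, 'cy': 236.5543749238742, 'rvec': array([-2.36016621, -1.60431765, -0.26578935]), 'tvec': array([-0.5993678 , -0.04263984,  0.38137172])}
```

View pics/side0.png

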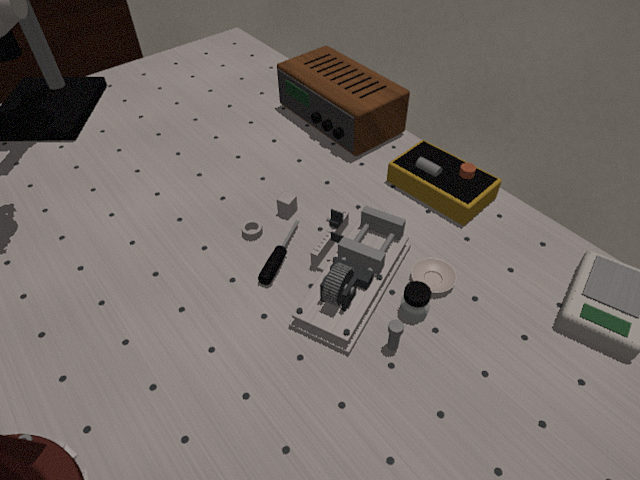

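View pics/top0.png

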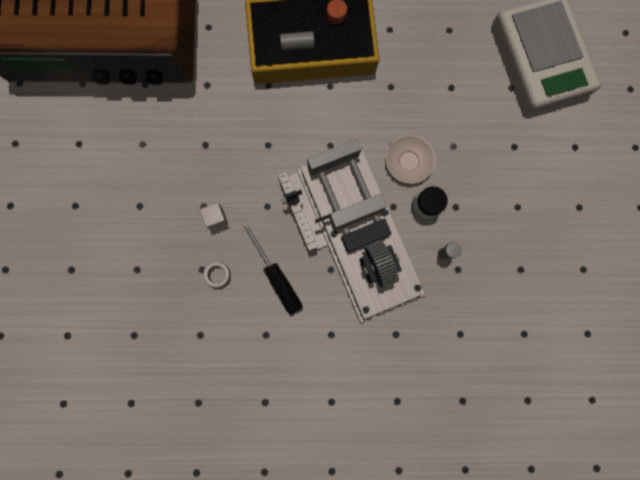

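View pics/wrist0.png

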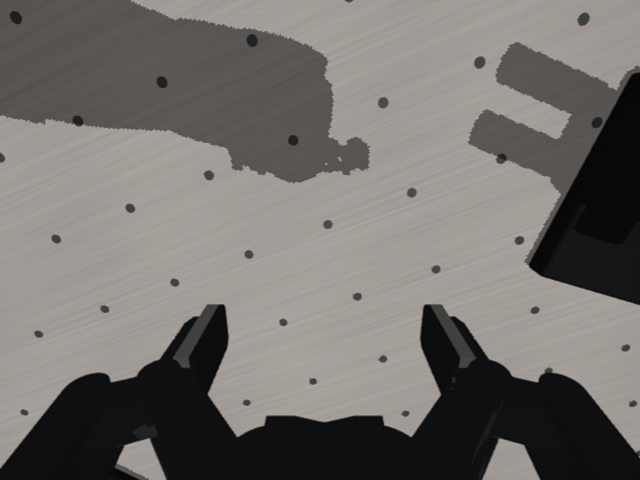

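The side and top pictures show the clamp with its wheel at top px (380,265) and fixed jaw at (335,155). The rider's dark saddle is at about (292,197). The loose things sit on both sides of the clamp. Next I'll get rough positions and take closer wrist views.

```bash
cat > h.py <<'E'
import numpy as np, cv2
def K(c):
    f=240/np.tan(np.radians(c["vertical_fov"])/2)
    return np.array([[f,0,c["cx"]],[0,f,c["cy"]],[0,0,1]])
def ray(c,uv):
    R,_=cv2.Rodrigues(np.array(c["rvec"])); o=-R.T@np.array(c["tvec"])
    d=R.T@np.linalg.inv(K(c))@np.array([uv[0],uv[1],1.]); return o,d/np.linalg.norm(d)
def onz(c,uv,z):
    o,d=ray(c,uv); return o+d*(z-o[2])/d[2]
def tri(obs):
    A=np.zeros((3,3));b=np.zeros(3)
    for c,uv in obs:
        o,d=ray(c,uv);P=np.eye(3)-np.outer(d,d);A+=P;b+=P@o
    x=np.linalg.solve(A,b)
    return x,[float(np.linalg.norm((np.eye(3)-np.outer(d,d))@(x-o))) for o,d in (ray(c,uv) for c,uv in obs)]
def proj(c,p):
    R,_=cv2.Rodrigues(np.array(c["rvec"])); q=K(c)@(R@np.array(p)+np.array(c["tvec"])); return q[:2]/q[2]
E
python3 - <<'E'
from plant import robot
from h import *
t=robot.get_calibration("top")
for n,uv,z in [("corner wheel-right",(424,295),.012),("corner wheel-left",(362,320),.012),("wheel top",(383,262),.1),("fixedjaw",(333,152),.074),("saddle",(292,197),.05),("post",(453,250),.07),("jar",(432,200),.055),("screwdr",(270,270),.01),("dish",(410,160),.016)]:
    print(n,onz(t,uv,z).round(3))
T=cv2.imread("pics/top0.png")[120:340,180:480]; cv2.imwrite("pics/topz.png",cv2.resize(T,None,fx=2.6,fy=2.6,interpolation=cv2.INTER_CUBIC))
# relation of wrist cam to tool
w=robot.get_calibration("wrist");R,_=cv2.Rodrigues(w["rvec"]);print(-R.T@w["tvec"],R.T[:,2])
E
```

```text
corner wheel-right [ 0.51  -0.092  0.012]
corner wheel-left [0.473 0.004 0.012]
wheel top [ 0.554 -0.017  0.1  ]
fixedjaw [0.717 0.05  0.074]
saddle [0.655 0.11  0.05 ]
post [ 0.574 -0.123  0.07 ]
jar [ 0.65  -0.098  0.055]
screwdr [0.549 0.144 0.01 ]
dish [ 0.722 -0.075  0.016]
[0.14305174 0.58899926 0.37312765] [ 0.30217766 -0.12194647 -0.94541934]
```

View pics/topz.png

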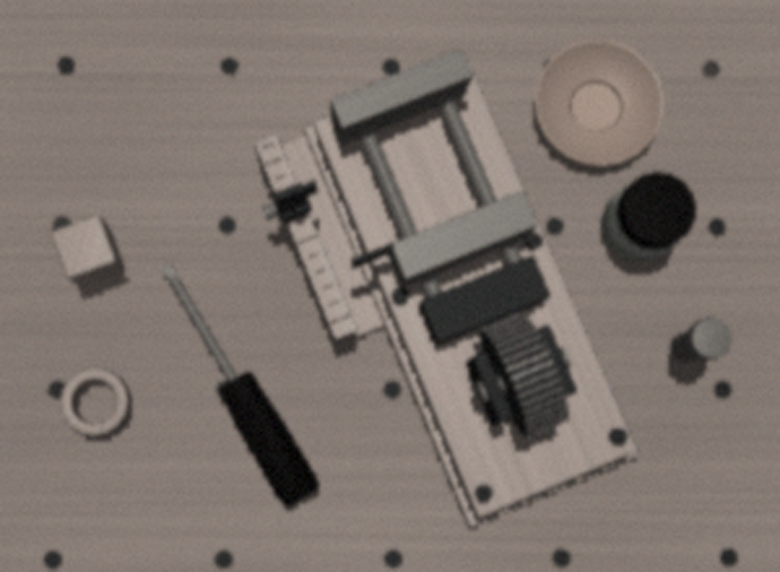

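The zoomed top view shows the stage at a yaw of about 21–22°. The pointer tip is near px (318,221) and the blade near (300,192). I'll close the gripper and take two wrist views, with the camera on the rail side.

```bash
python3 - <<'E'
from plant import robot
from h import *
import pickle
t=robot.get_calibration("top")
P=onz(t,(318.5,220.8),.074);B=onz(t,(300,192),.07);print(P,B)
for y in (112,-68):print(y,robot.ik([.62,.08,.28],[180,0,y]))
yaw=112
ex=np.array([np.cos(np.radians(22)),np.sin(np.radians(22)),0])
m=(P+B)/2;m[2]=.28
robot.set_gripper(0)
obs={}
for n,dx in (("A",-.06),("B",.05)):
    robot.move_pose(m+dx*ex,[180,0,yaw]); robot.pause(.2)
    c=robot.get_calibration("wrist");im=robot.grab_frame("wrist");cv2.imwrite(f"pics/w{n}.png",im);obs[n]=c
pickle.dump(obs,open("obs.pkl","wb"))
s=robot.observe();print(s["time"],s["ft_force"],s["gripper_width"],s["tool_pos"])
E
```

```text
[0.61505034 0.07118519 0.074     ] [0.65784511 0.09787116 0.07      ]
112 [-4.61258733 10.18302848  7.66908509 87.48605661  0.         63.38741267]
-68 [  -4.61258733   10.18302848    7.66908509   87.48605661    0.
 -116.61258733]
4.1333 [ 0.03978405 -0.47805647 -0.30599317] 0.00035544867069313234 [0.68233053 0.10289078 0.28077561]
```

View pics/wA.png

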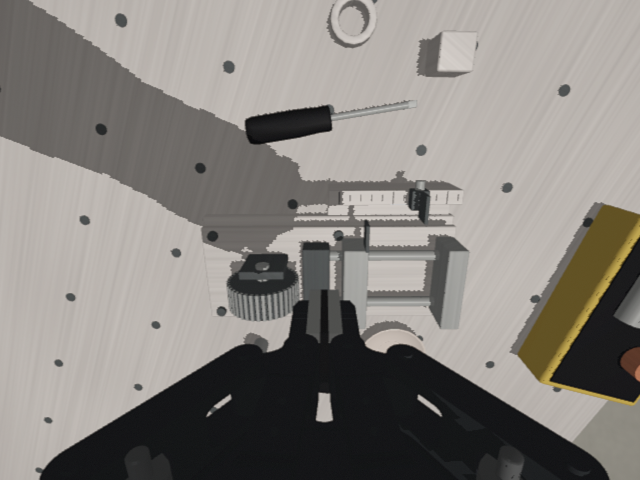

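View pics/wB.png

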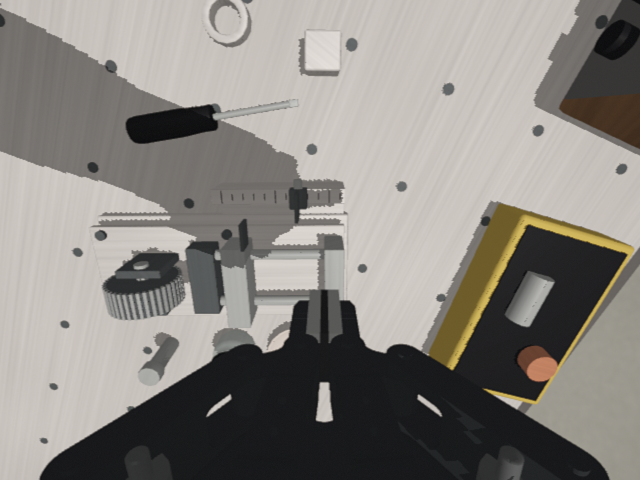

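In wA the wheel is at about (263,290), the pointer plate at (366,232) and the rider at (420,200). In wB the pointer is at (243,235) and the blade at (297,212). I'll zoom in on both.

```bash
python3 - <<'E'
import cv2,numpy as np
a=cv2.imread("pics/wA.png");b=cv2.imread("pics/wB.png")
A=cv2.resize(a[170:270,340:470],None,fx=6,fy=6,interpolation=cv2.INTER_NEAREST)
B=cv2.resize(b[170:270,215:345],None,fx=6,fy=6,interpolation=cv2.INTER_NEAREST)
cv2.imwrite("pics/zA.png",A);cv2.imwrite("pics/zB.png",B)
A=cv2.resize(a[230:340,215:345],None,fx=6,fy=5,interpolation=cv2.INTER_NEAREST)
B=cv2.resize(b[230:340,90:220],None,fx=6,fy=5,interpolation=cv2.INTER_NEAREST)
cv2.imwrite("pics/zAw.png",A);cv2.imwrite("pics/zBw.png",B)
E
```

```text
(no output)
```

View pics/zA.png

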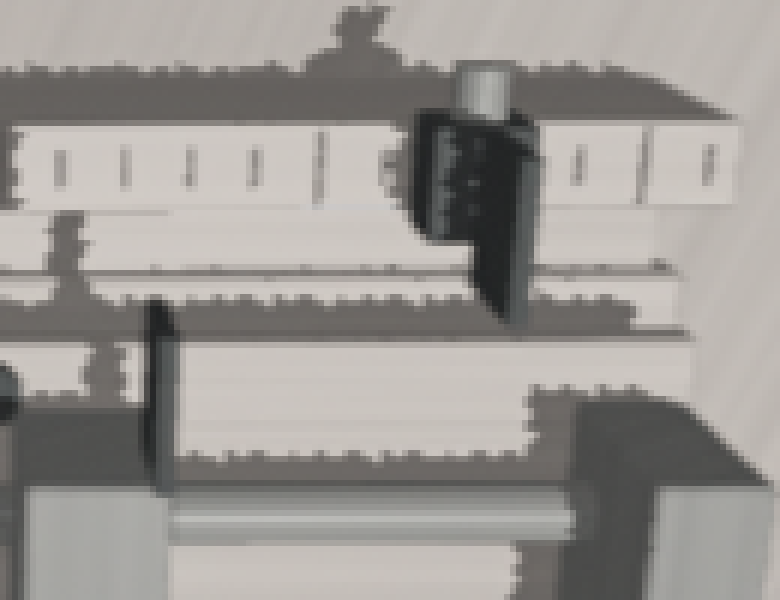

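View pics/zB.png

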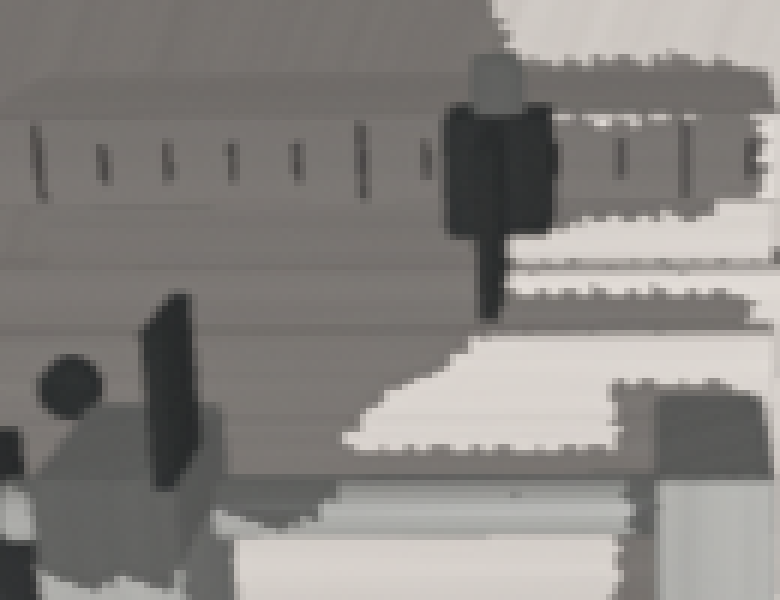

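View pics/zAw.png

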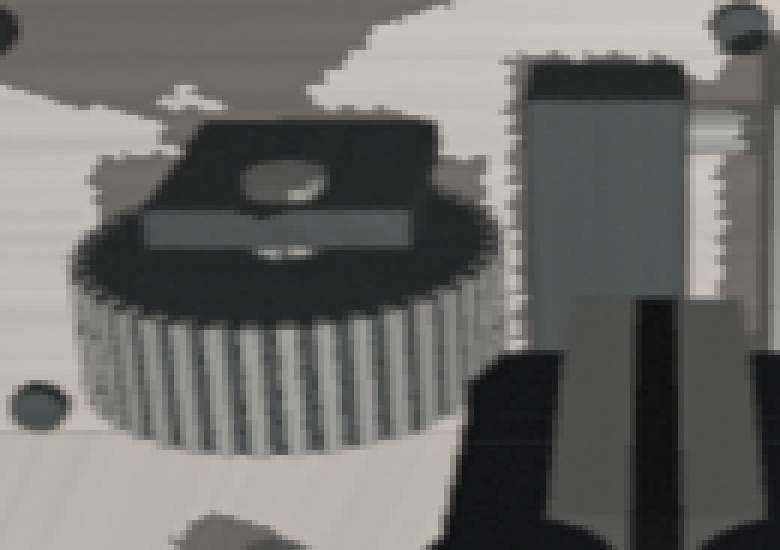

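View pics/zBw.png

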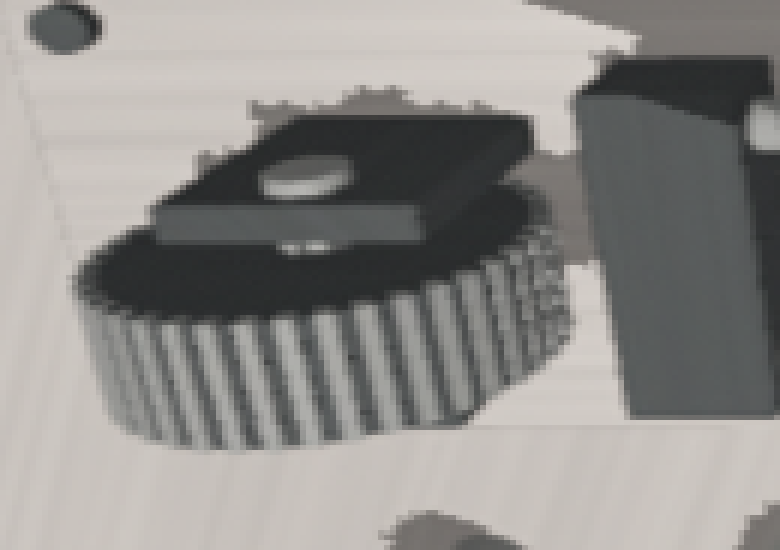

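```bash
cat > m.py <<'E'
from h import *
import pickle
o=pickle.load(open("obs.pkl","rb"))
za=lambda x,y:(340+(x+.0)/6-.5,170+y/6-.5); zb=lambda x,y:(215+x/6-.5,170+y/6-.5)
wa=lambda x,y:(215+x/6-.5,230+y/5-.5); wb=lambda x,y:(90+x/6-.5,230+y/5-.5)
A,B=o["A"],o["B"]
def T(n,a,b):
    x,r=tri([(A,a),(B,b)]);print(n,x.round(4),np.round(r,4));return x
p=T("pointer",za(169,335),zb(151,330))
b=T("blade",za(517,322),zb(490,320))
# jaw front corner +y top, fixed jaw corners
j=T("fixedjaw inner top +y",za(657,487),zb(657,480))
# base corners / screws
sc=T("cheek near: corner R",wa(412,210),wb(420,207)); sl=T("cheek L",wa(145,210),wb(152,207))
rl=T("rail tick",za(321,125),zb(363,122)); r2=T("tick2",za(645,128),zb(685,122))
d=r2-rl;print("yaw rail",np.degrees(np.arctan2(d[1],d[0])),np.linalg.norm(d))
d=sc-sl;print("yaw cheek",np.degrees(np.arctan2(d[1],d[0])),np.linalg.norm(d))
# wheel top silhouette: front rim edge corners, both views : onz at 0.101?
for n,c,f in(("A",A,wa),("B",B,wb)):
    pts=[f(270,325),f(270,452)] if n=="A" else [f(290,318),f(290,447)]
    print(n,[onz(c,q,.101).round(4) for q in pts])
E
python3 m.py
```

```text
pointer [0.6159 0.0752 0.0723] [0.0002 0.0002]
blade [0.6599 0.0957 0.0747] [0.0004 0.0004]
fixedjaw inner top +y [0.6913 0.081  0.0725] [0.0001 0.0001]
cheek near: corner R [0.5636 0.0093 0.0765] [0.0002 0.0002]
cheek L [ 0.5273 -0.0051  0.077 ] [0.0002 0.0002]
rail tick [0.6318 0.1067 0.0379] [0.0003 0.0003]
tick2 [0.678  0.1253 0.0386] [0.0001 0.0001]
yaw rail 21.954371577523986 0.04977012265986789
yaw cheek 21.695671162380364 0.03908241985149353
A [array([ 0.5513, -0.0055,  0.101 ]), array([ 0.559 , -0.0284,  0.101 ])]
B [array([ 0.5595, -0.002 ,  0.101 ]), array([ 0.5646, -0.0264,  0.101 ])]
```

The heights agree with the text: pointer 72, blade 75, cheek 77 and rail 38 mm. The yaw is 21.9° and the gap is about 48.5 mm, which is about 129 mm of rim travel. The wheel top is at about (0.553,-0.0177). I'll find the contact height with a guarded descent, then make one stroke.

```bash
cat > s.py <<'E'
from plant import robot
from h import *
import pickle
Y=np.radians(21.9);ex=np.array([np.cos(Y),np.sin(Y),0]);W=np.array([.5531,-.0177,0]);RPY=[180,0,111.9]
def at(dx,ztip): 
    p=W+dx*ex;p[2]=ztip+robot.tip_reach;return p
def st(n):
    s=robot.observe();p=s["tool_pos"]-W;print(n,round(s["time"],2),"dx %.4f dy %.4f tipz %.4f"%(p@ex,p[1]*ex[0]-p[0]*ex[1],s["tool_pos"][2]-robot.tip_reach),np.round(s["ft_force"],1));return s
def snap(n):
    robot.pause(.15);c=robot.get_calibration("wrist");im=robot.grab_frame("wrist");cv2.imwrite(f"pics/{n}.png",im);pickle.dump(c,open(f"pics/{n}.pkl","wb"))
E
python3 - <<'E'
from s import *
robot.move_pose(at(0,.14),RPY);st("above")
robot.line_to(at(0,.112),vel=.08)
print(robot.line_to(at(0,.0965),vel=.03,guard=3));st("contact")
s=st("x");robot.line_to(at(0,.0965),vel=.03);st("z.0965")
robot.line_to(at(.013,.0965),vel=.06);st("end")
robot.line_to(at(.013,.115),vel=.1);st("up")
snap("c1")
E
```

```text
above 4.92 dx 0.0006 dy -0.0002 tipz 0.1411 [-0.5  0.3  0.2]
True
contact 5.88 dx 0.0000 dy -0.0002 tipz 0.0982 [1.5 0.3 3.5]
x 5.88 dx 0.0000 dy -0.0002 tipz 0.0982 [1.5 0.3 3.5]
z.0965 6.13 dx 0.0002 dy -0.0002 tipz 0.0969 [ 0.3 -1.1  5.3]
end 6.5 dx 0.0134 dy -0.0001 tipz 0.0967 [1.9 0.5 4.5]
up 6.83 dx 0.0129 dy -0.0001 tipz 0.1152 [-0.2 -0.3 -0.8]
```

View pics/c1.png

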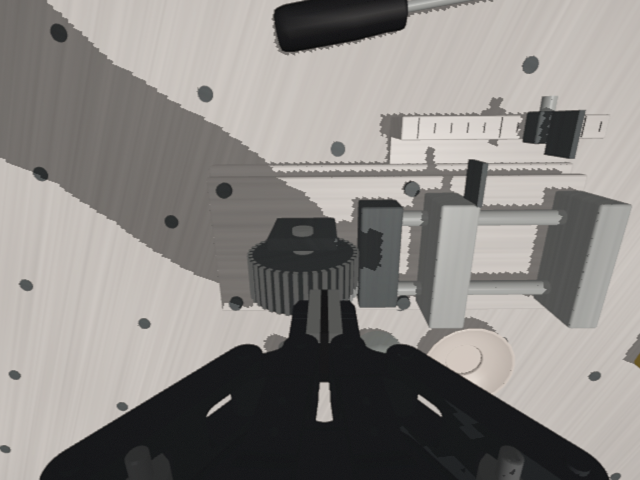

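Contact came at the expected height with about 5 N of press. In c1 the pointer tip is near (484,163) and the blade tip near (572,157). I'll measure the gap from this view.

```bash
python3 - <<'E'
import cv2
a=cv2.imread("pics/c1.png")
cv2.imwrite("pics/c1z.png",cv2.resize(a[90:215,455:605],None,fx=5,fy=4.6,interpolation=cv2.INTER_NEAREST))
E
```

```text
(no output)
```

View pics/c1z.png

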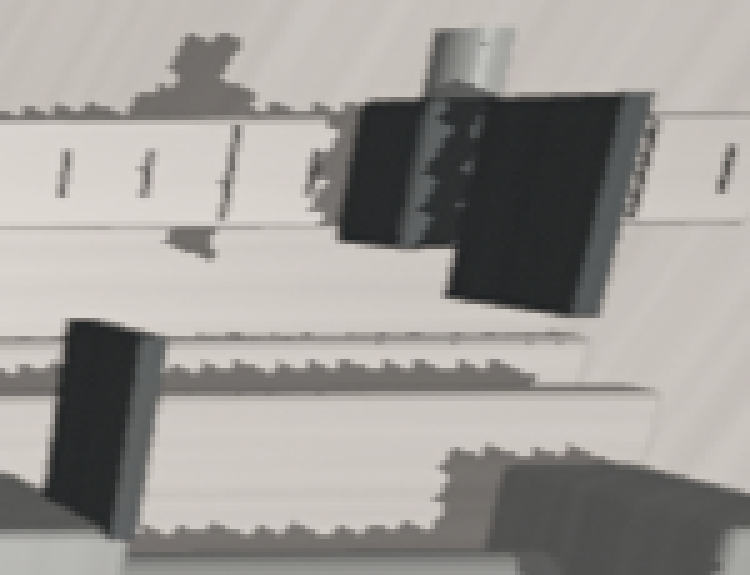

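```bash
python3 - <<'E'
from h import *;import pickle
c=pickle.load(open("pics/c1.pkl","rb"));Y=np.radians(21.9);ex=np.array([np.cos(Y),np.sin(Y),0])
f=lambda x,y:(455+x/5-.5,90+y/4.6-.5)
p=onz(c,f(150,335),.074);b=onz(c,f(587,315),.0745);print(p,b,(b-p)@ex)
o=pickle.load(open("obs.pkl","rb"))
za=lambda x,y:(340+x/6-.5,170+y/6-.5); zb=lambda x,y:(215+x/6-.5,170+y/6-.5)
for c,P,B in((o["A"],za(169,335),za(517,322)),(o["B"],zb(151,330),zb(490,320))):
    p=onz(c,P,.074);b=onz(c,B,.0745);print(p,b,(b-p)@ex)
E
```

```text
[0.61978056 0.07713961 0.074     ] [0.66075982 0.09613179 0.0745    ] 0.045105894244840836
[0.61541166 0.07579915 0.074     ] [0.65982618 0.09608493 0.0745    ] 0.04877575670366941
[0.61616565 0.07569913 0.074     ] [0.66011159 0.09523963 0.0745    ] 0.04806300502155973
```

The gap is now 45.1 mm and moved by about the expected amount. Next are three longer strokes, then another look.

```bash
cat >> s.py <<'E'
def stroke(a,b,z=.0962):
    robot.line_to(at(a,.108),vel=.12); robot.line_to(at(a,z),vel=.04);st("down")
    robot.line_to(at(b,z),vel=.06);st("end"); robot.line_to(at(b,.112),vel=.1)
E
python3 - <<'E'
from s import *
for i in range(3): stroke(-.013,.013)
st("up");snap("c2")
a=cv2.imread("pics/c2.png")
cv2.imwrite("pics/c2z.png",cv2.resize(a[90:215,455:605],None,fx=5,fy=4.6,interpolation=cv2.INTER_NEAREST))
E
```

```text
down 7.85 dx -0.0127 dy -0.0003 tipz 0.0965 [-0.5 -3.3  4.9]
end 8.43 dx 0.0132 dy -0.0001 tipz 0.0964 [ 2.4 -0.9  3.5]
down 9.55 dx -0.0128 dy -0.0002 tipz 0.0964 [-0.2 -2.6  5.3]
end 10.13 dx 0.0133 dy -0.0001 tipz 0.0964 [ 1.6 -0.1  4. ]
down 11.25 dx -0.0128 dy -0.0003 tipz 0.0964 [-0.7 -2.3  4.7]
end 11.83 dx 0.0132 dy -0.0001 tipz 0.0964 [ 2.4 -1.   3.7]
up 12.14 dx 0.0129 dy 0.0001 tipz 0.1121 [ 0.2  0.6 -0.2]
```

View pics/c2z.png

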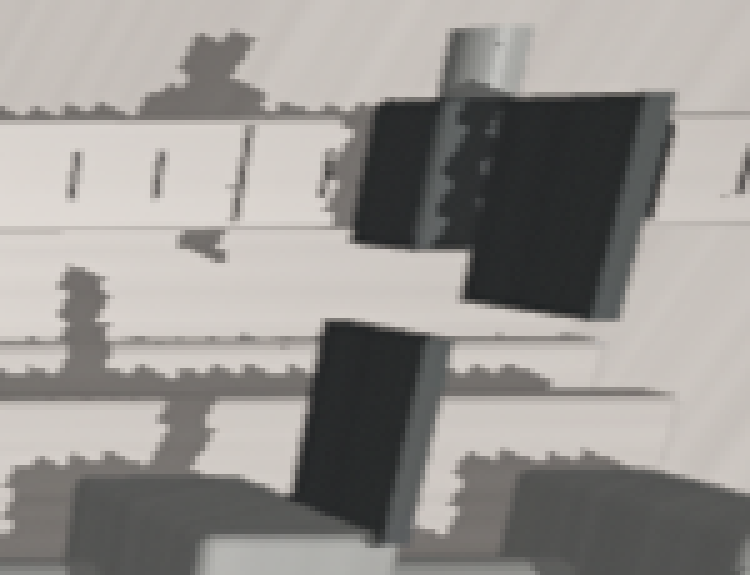

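```bash
python3 - <<'E'
from h import *;import pickle
c=pickle.load(open("pics/c2.pkl","rb"));Y=np.radians(21.9);ex=np.array([np.cos(Y),np.sin(Y),0])
f=lambda x,y:(455+x/5-.5,90+y/4.6-.5)
p=onz(c,f(437,337),.074);b=onz(c,f(607,318),.0745);print(p,b,(b-p)@ex)
E
```

```text
[0.64602753 0.08792447 0.074     ] [0.66074377 0.09617763 0.0745    ] 0.016732586355423355
```

The gap closed by 28.4 mm over three strokes, about 9.5 mm each, leaving 16.7 mm. After one full stroke I'll measure again from right above the blade.

```bash
cat >> s.py <<'E'
def look(n,dx=.0):
    # camera centred over the blade: TCP near the blade, high
    p=np.array([.660,.096,0])+dx*ex; p-= .012*np.array([-ex[1],ex[0],0]); p[2]=.245
    robot.move_pose(p,RPY); snap(n)
    a=cv2.imread(f"pics/{n}.png");c=pickle.load(open(f"pics/{n}.pkl","rb"))
    u,v=proj(c,[.660,.096,.0745]).round().astype(int);print("blade px",u,v)
    x0,y0=u-65,v-50;print("crop",x0,y0)
    cv2.imwrite(f"pics/{n}z.png",cv2.resize(a[y0:y0+100,x0:x0+130],None,fx=6,fy=6,interpolation=cv2.INTER_NEAREST))
E
python3 - <<'E'
from s import *
stroke(-.013,.013); robot.line_to(at(.013,.14),vel=.2)
look("d1");st("look")
E
```

```text
down 13.15 dx -0.0128 dy -0.0003 tipz 0.0964 [-0.4 -2.5  4.6]
end 13.73 dx 0.0133 dy -0.0001 tipz 0.0964 [ 2.2 -0.1  4.2]
blade px 325 223
crop 260 173
look 15.16 dx 0.1407 dy 0.0530 tipz 0.1721 [ 0.6 -0.1  1.1]
```

View pics/d1z.png

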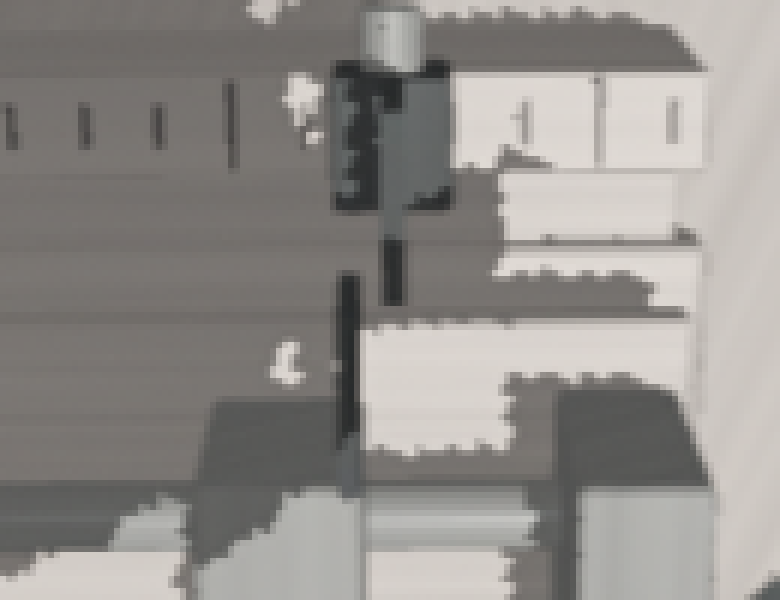

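From right above, the blade strip is at zoom x≈394 and the pointer at ≈348, both nearly edge-on.

```bash
python3 - <<'E'
from h import *;import pickle
c=pickle.load(open("pics/d1.pkl","rb"))
a=cv2.imread("pics/d1.png").mean(2)
for r in (221,229,233,237,241): print(r,a[r,312:332].round().astype(int))
f=lambda x,y:(260+x/6-.5,173+y/6-.5)
for yaw in(21.7,21.9,22.1):
    Y=np.radians(yaw);ex=np.array([np.cos(Y),np.sin(Y),0])
    p=onz(c,f(348.5,312),.074);b=onz(c,f(394,302),.0745);print(p,b,(b-p)@ex, (b-p)@np.array([-ex[1],ex[0],0]))
E
```

```text
221 [114 114 115 106  75  44  43  59  99 116 115  92  57  46  50  85 109 115
 115 114]
229 [116 116 116  99  67  46  42  80 187 213 209 209 211 211 211 211 211 211
 211 211]
233 [117 117 120 132 105  54  42  80 187 212 212 211 211 212 211 212 211 212
 212 211]
237 [117 118 117 101  69  47  43  80 186 211 210 210 210 209 209 209 209 210
 210 209]
241 [ 88  89  90  83  64  48  45  58 136 193 208 208 207 207 207 207 207 207
 207 207]
[0.65528142 0.09233139 0.074     ] [0.65993266 0.09574861 0.0745    ] 0.0055851208233605835 0.001455263223451905
[0.65528142 0.09233139 0.074     ] [0.65993266 0.09574861 0.0745    ] 0.005590166613523712 0.0014357586475840832
[0.65528142 0.09233139 0.074     ] [0.65993266 0.09574861 0.0745    ] 0.0055951442892708024 0.0014162365774502386
```

```bash
python3 - <<'E'
from s import *
robot.move_pose(at(-.0065,.14),RPY)
stroke(-.0065,.0065); robot.line_to(at(.0065,.14),vel=.2)
look("d2");st("look")
E
```

```text
down 16.7 dx -0.0062 dy -0.0005 tipz 0.0969 [ 1.2 -1.6  5.1]
end 17.07 dx 0.0072 dy -0.0003 tipz 0.0968 [ 1.5 -0.9  4.4]
blade px 325 222
crop 260 172
look 18.52 dx 0.1407 dy 0.0530 tipz 0.1721 [ 0.7 -0.4 -0.4]
```

View pics/d2z.png

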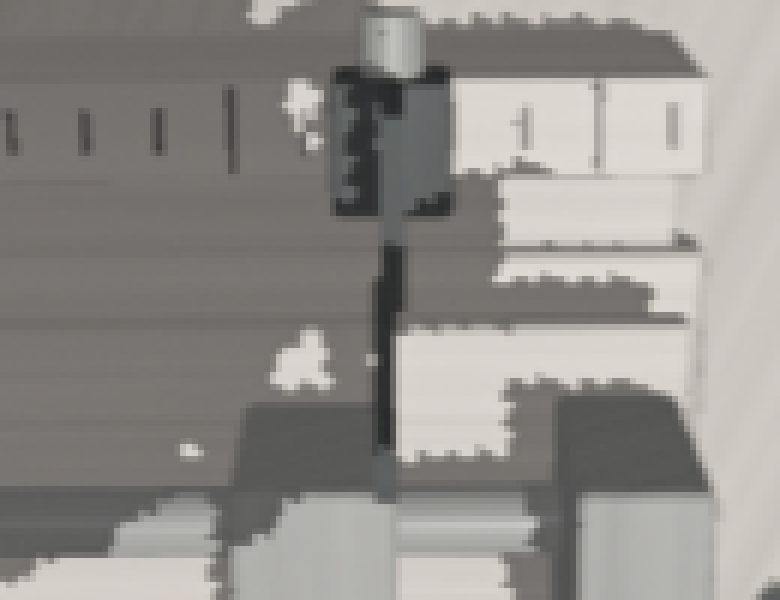

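```bash
cat >> s.py <<'E'
def gap(n):
    c=pickle.load(open(f"pics/{n}.pkl","rb"));a=cv2.imread(f"pics/{n}.png").mean(2)
    u,v=proj(c,[.660,.096,.0745]).round().astype(int)
    for r in range(v-9,v+20,2):
        row=a[r,u-14:u+8];print(r,row.round().astype(int))
E
python3 - <<'E'
from s import *
gap("d2");gap("d1")
E
```

```text
213 [110 110 111 109 109 109 109 109 109 109 109 108  85  53  53  58  83 103
 109 109 109 109]
215 [116 116 116 116 116 116 116 115 115 116 116 116  88  50  45  50  86 110
 116 116 116 116]
217 [118 118 118 118 119 117 118 118 118 119 119 117  87  51  46  51  87 112
 118 118 117 117]
219 [117 117 118 118 118 118 118 118 117 118 109  78  48  47  47  51  87 111
 118 117 117 117]
221 [114 114 115 114 114 114 114 114 115 114 106  75  47  46  47  52  85 109
 115 114 114 114]
223 [116 116 116 116 116 116 115 116 116 116 106  76  46  46  47  56  88 109
 115 115 115 115]
225 [108 107 106 107 107 108 108 107 107 108  99  71  46  44  59  93 107 110
 112 107 105 105]
227 [188 188 155 118 114 114 115 115 115 115 107  77  48  48  79 118 137 175
 194 194 191 166]
229 [211 211 177 127 114 115 116 115 116 115 106  75  47  46 102 190 213 212
 211 210 211 211]
231 [212 213 211 173 122 116 116 117 116 123 160 134  60  47 102 190 213 212
 211 211 212 212]
233 [211 210 178 126 113 115 117 117 117 116 118  89  48  46 102 190 212 212
 211 211 211 211]
235 [190 209 214 209 169 122 116 117 116 116 107  77  4
[... 1049 characters left out ...]
1 212 210 209 211
 212 212 212 210]
230 [116 117 117 117 100  67  47  42  80 186 212 211 210 210 211 210 210 210
 210 210 210 210]
232 [117 119 118 117 104  72  47  41  80 189 214 213 213 212 213 212 213 213
 213 213 213 213]
234 [115 115 116 119 132 105  54  41  79 186 211 210 210 210 210 210 210 210
 210 210 210 210]
236 [116 116 117 116 100  67  46  43  79 187 212 211 210 210 210 209 210 209
 210 210 210 210]
238 [116 116 117 117 107  76  49  42  81 187 212 212 211 211 210 211 211 211
 211 210 210 210]
240 [ 88  87  88  87  82  63  48  44  63 152 200 211 211 210 210 210 210 210
 211 210 210 211]
242 [ 89  88  89  89  83  63  48  45  58 133 190 205 205 205 205 205 205 205
 205 205 205 205]
```

The sub-pixel dark-strip centres put the blade at 14.08 and the pointer at 12.53, so 1.1 mm remains. I'll trim with a stroke of about 3.2 mm.

```bash
python3 - <<'E'
from s import *
robot.move_pose(at(-.0016,.14),RPY)
robot.line_to(at(-.0016,.108),vel=.12); robot.line_to(at(-.0016,.0962),vel=.04);robot.pause(.3);st("down")
robot.line_to(at(.0016,.0962),vel=.02);robot.pause(.3);st("end"); robot.line_to(at(.0016,.14),vel=.1)
look("d3");st("look");gap("d3")
E
```

```text
down 20.35 dx -0.0013 dy -0.0004 tipz 0.0969 [ 1.1 -2.9  5.6]
end 20.96 dx 0.0019 dy -0.0004 tipz 0.0969 [ 1.7 -1.8  4.9]
blade px 325 222
crop 260 172
look 22.41 dx 0.1408 dy 0.0530 tipz 0.1722 [ 0.2 -0.2 -0.3]
213 [110 109 109 109 108 109 109 108 109 109 109 108  85  53  52  58  84 104
 109 109 108 109]
215 [116 116 116 116 115 116 116 116 116 116 117 116  88  51  46  50  85 110
 117 116 117 116]
217 [118 118 118 119 119 119 118 118 118 118 119 118  89  51  45  51  88 112
 118 118 118 118]
219 [117 118 118 117 118 118 117 117 117 118 118 117  88  51  45  51  86 112
 117 117 117 117]
221 [115 115 114 114 114 114 114 114 115 115 115 106  77  49  46  51  85 109
 115 115 114 114]
223 [116 115 117 116 116 116 116 116 116 116 116 107  77  49  46  51  87 110
 116 116 115 116]
225 [109 107 106 107 108 107 108 108 108 107 108  99  71  46  45  59  94 111
 112 108 105 105]
227 [190 185 152 118 114 115 115 115 116 115 115 113  84  50  43  55 118 178
 195 195 192 166]
229 [211 208 174 126 114 115 116 116 116 115 121 163 138  61  40  81 187 213
 212 211 211 210]
231 [211 212 211 179 127 115 117 117 117 117 116 118  89  48  42  81 188 213
 212 211 211 212]
233 [211 211 212 212 176 122 116 117 116 116 117 126  98  51  40  80 187 213
 212 211 211 211]
235 [190 210 212 181 132 115 116 116 116 115 135 191 166  71  40  80 187 212
 211 210 210 210]
237 [115 116 131 127 117 116 117 116 115 116 139 190 163  69  40  80 186 211
 211 210 210 210]
239 [ 98  98  98  97  98  97  97  97  97  97  97  97  74  48  42  82 187 212
 212 211 211 211]
241 [ 87  87  87  87  87  87  88  88  88  89  89  89  68  48  42  79 183 208
 208 207 207 207]
```

View pics/d3z.png

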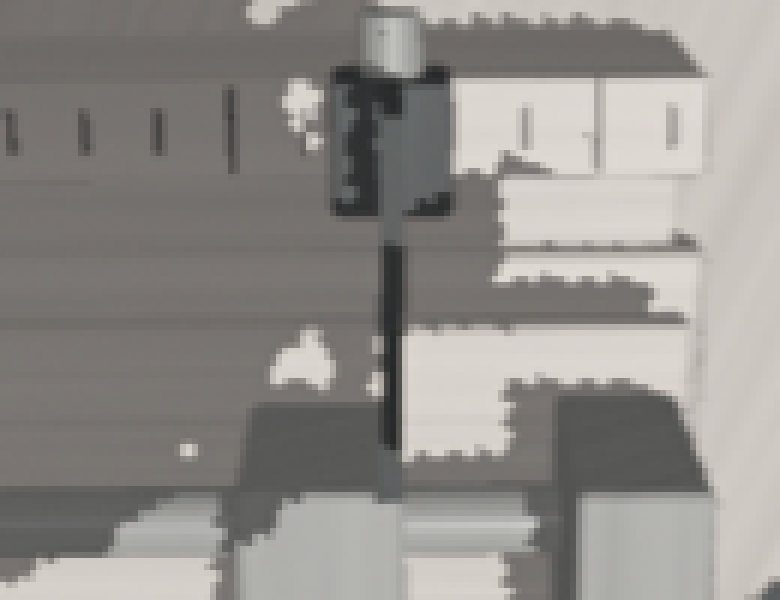

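In d3 the pointer (centre ≈13.8) and blade (≈14.1) lie in one line, about 0.2 mm apart. I'll take one last overview for the loose things, then hand in.

```bash
python3 - <<'E'
from s import *
robot.line_to(robot.observe()["tool_pos"]+[0,0,.04],vel=.15); robot.move_pose([.42,.30,.30],RPY)
im=robot.grab_frame("top");cv2.imwrite("pics/top9.png",im);robot.job_done()
st("done")
E
```

```text
the job is handed in; nothing more can be done
the job is handed in; nothing more can be done
```

View pics/top9.png

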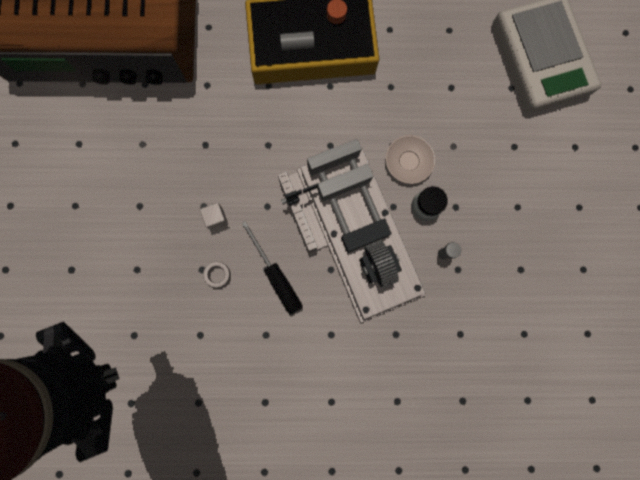

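I rolled the clamp's wheel closed with closed fingers, and the jaw pointer is now in line with the gauge blade. The job is handed in at roughly 24 s of the 54 s allowed. It took a 13 mm starter stroke, four 26 mm strokes, and two trims of 13 mm and 3.2 mm. I pressed about 4.5 mm down, with about 5 N on the wheel at each pressed reading.

- **Alignment:** in the last close-up from above, the pointer and blade were about 0.2 mm apart along the jaw's travel. This came from one straight-down view; I took no second view at the end.
- **Loose things:** the final top picture shows all of them at the same places as at the start. The gripper is well away and the blade lines up with the pointer.
- **A disagreement:** one oblique view partway through read the gap about 1.5 mm wider than later overhead views implied, judging by how far each stroke moved the jaw. I set the final position from the overhead views, which depend little on height.

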